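# Ring-test the fired pieces in the glaze lab

## Robot

A 6-joint arm with a two-finger parallel gripper is mounted at the origin on the work surface. World frame = base frame: x ahead of the robot, y to its left, z up, the work surface at z = 0. Lengths are in m, angles in rad, forces in N, time in s.
With the tool pointing down it reaches from about 0.325 to 0.9 m from the base axis. Payload 3.5 kg.
Tool frame: the origin (TCP) lies between the finger pads; the fingertips stand 25 mm ahead of it and the grasp point (between the pads) lies 6 mm ahead of it; z points along the fingers, y is the line along which they close (so a half turn about z gives the same grasp; the last joint's range is limited). The gripper opens to 85 mm and grips with 20 to 120 N. Pads are 22 mm wide; open, the fingers measure 114 mm over their backs; the gripper's body (76 mm by 85 mm) begins 54 mm behind the grasp point. The pads swing forward as they close: fully open they stand 13 mm farther back than shut.
Start: joints at [-1.205, 0.276, -0.026, 1.268, 0, 1.467], TCP at [0.282, -0.558, 0.256] pointing down, gripper open.
Joint ranges: [-3.12, 3.12], [-0.85, 1.88], [-1.08, 1.24], [-1.95, 2.15], [-1.57, 1.53], [-3.14, 3.14]. Speed limits (rad/s): [2.57, 2.57, 3.14, 3.14, 3.14, 3.14].

## Interface

Orientations are given as a rotation vector (axis times angle).
In Python, from station import ctrl, viewer, sign_off, regions_of, mark_of gives the robot as it stands.
- The arm moves only by the tool carry_out, never from a script. Its argument "steps" is one flat list of numbers, 7 for each row, row after row: the turn, a rotation vector about the tool's x, y, z in rad, then the shift along the tool's x, y, z in m, then the finger opening in m, from 0 to 0.0854. A call has 1 to 12 rows; each row is the pose to reach, as a shift and turn from the pose commanded when the call began, along the tool's axes at that moment; what a row does not reach only later rows make up. A row lasts 1/8 s, in which the tool goes at most 62.5 mm and 10.7 degrees, less where a joint would pass 70% of its speed; a pose out of reach is approached as far as the arm can. A call with a gripper value outside its range is refused whole. The fingers move at their own pace and stop on an object; "force" is the grip in N (left out, the last holds). Time passes only in rows, so rows that repeat a pose let the fingers close. It gives the time, the measured TCP pose, the force, the opening and the grip force at its end, in the units of the state.
- ctrl.state(): the state, without advancing time (a new reading comes with each control period).
- viewer.read_camera(name): name is "scene" or "top" or "wrist"; returns a dict with "pixels" (400x640x3 uint8, blue, green, red), "fov_y" (degrees; the focal length in pixels is half the picture's height over the tangent of half this angle, whatever the lens; pixels are square), "cx", "cy" (the principal point, pixels), "xyz" and "orientation" of the camera in the world; the wrist camera has in their place "T_tool_cam" (4x4, takes a point from camera to tool coordinates, whose origin is the TCP and whose axes are the flange's). Camera axes: x right, y up, looking along -z (the intrinsics and any distortion apply to the point x, -y, -z); pixel columns grow to the right and rows downward; lengths in m; the calibration is good to about 2 mm. The wrist camera is an equidistant fisheye: a pixel r from the principal point sees the ray r / f radians off the axis. A picture is of the moment at which its call begins: read the wrist's pose just before it. There is no depth.
- sign_off(): hands the job in; it is judged then, once.
Trained networks look in the newest picture that a camera, given by its name, has taken for a name from the list of things; names that differ only in an ending like _2 or _b are one class to them, and where a whole thing is asked for, a point or a joint stands for the part that bears it (a point fixed in the world has none). Each returns a list of dicts, best first, with "conf" (0 to 1); they miss things now and then, are a little off and sometimes report something else, mostly with a low value. They report only what shows in the picture. A call takes as long as a camera call. They do not tell look-alikes from the thing itself.
- regions_of(camera, thing): "region" (400x640 bool, what is visible of it) and "box" ([centre column, centre row, width, height] in pixels, round what is visible of it).
- mark_of(camera, thing): "centre" ([column, row] in pixels: a listed point, or the origin of a listed thing).
The state is a dict: "t": time; "joints": joint angles; "qd": joint speeds; "tau": joint torques, N m; "position": TCP position; "orientation": TCP orientation; "ft_force": force on the tool from outside, world axes, zero at the start; "torque": the same for the moment, N m; "grip_width": opening from 0.0 (shut) to 1.0 (fully open); "gripper_force": force on a finger pad.
Only numpy, scipy, OpenCV 4.12 (cv2) and the standard library are available. Lean on these libraries where they do the work, as an engineer would, in place of code of your own. Each camera call takes 0.05 s, during which the arm holds its last target. There are 200 camera calls.

## Task

Check the fired ware for cracks by tapping it with the fingertips: first tap the lidded jar on the side of its wall, then the mug on its handle, then the wide bowl on its outer side. Tap each one lightly, without lifting it, tipping it or shoving it out of its place, leave everything else on the table undisturbed, and finish clear of it all.

Things in the scene. Friction and masses are not known exactly. Their poses are not given: they have to be found in the camera images.
- jar: the lidded jar: squat round stoneware jar with a knob on its lid, 100 mm high over the knob, about 0.6 kg. Solid (the lid does not come off). Its wall is upright, 45 mm radius, from 10 to 70 mm above the table; above that the lid slopes in to a knob 13 mm in radius, from 83 to 100 mm. Loose; slides on the table under a push of a few newtons. Origin: centre of its underside, z up.
- mug: the mug: stoneware cylinder of 40 mm radius, 90 mm high, open at the top, about 0.4 kg, with one loop handle on its +x side. The handle points towards the robot's side of the table, up to 50 degrees to either side. Loose; slides on the table under a push of a few newtons. Origin: centre of its underside, z up, x from the axis out through the handle.
- mug_handle: the mug's handle, fixed to the mug: a loop of round bar 12 mm thick standing in the mug's x-z plane. Origin: middle of its outermost face, 76 mm from the mug's axis and 50 mm above its underside; axes as the mug's (x points outward, away from the mug). The outer bar is nearly upright from 37 to 67 mm above the table.
- bowl: the wide bowl: open stoneware bowl, 60 mm high, its widest part the rim, 70 mm outer radius, narrowing to the foot; about 0.5 kg. An upright finger with its tip below the rim meets the outside of the rim first. Loose; slides on the table under a push of a few newtons. Origin: centre of its underside, z up.
- dish: small bystander dish, rim 72 mm across, 30 mm high. Loose, not to be disturbed. Origin: centre of its underside, z up.
- tile_stack: bystander: stack of square test tiles, one block 50 x 50 x 36 mm, nearest the robot. Loose, not to be disturbed. Origin: centre of its underside, z up.
- kiln_ring: bystander: terracotta kiln-prop ring, 60 mm outside diameter, 30 mm high. Loose, not to be disturbed. Origin: centre of its underside, z up.
- tumbler: bystander: tall stoneware tumbler without a handle, 72 mm across the rim, 105 mm high. Loose, not to be disturbed. Origin: centre of its underside, z up.
- glaze_bottle: bystander: white plastic glaze bottle, 60 mm diameter, 130 mm high. Loose, not to be disturbed. Origin: centre of its underside, z up.
- sample_pot: bystander: clear screw-top pot with a black cap, 64 mm diameter, 70 mm high. Loose, not to be disturbed. Origin: centre of its underside, z up.
There are look-alikes about, which are no part of the job. What is shaped like the jar but pink is not meant.

How it is judged:
On the way, in this order (a step that is already met when the one before it is completed fails the run):
1. the fingers touch the lidded jar on the outside of its wall (contact force between the fingers and jar above 0.3 N and horizontal distance between the grasp point and jar above 0.035 m and height (world z) of the grasp point below 0.088 m).
2. then the fingers touch the mug's handle (contact force between the fingers and mug_handle above 0.3 N).
3. then the fingers touch the wide bowl on its outside (contact force between the fingers and bowl above 0.3 N and horizontal distance between the grasp point and bowl above 0.06 m and height (world z) of the grasp point below 0.074 m).
At the end, for the whole second after the job is handed in: After the three taps in order (jar wall, mug handle, bowl outside; any touch over 0.3 N counts, none may exceed 20 N), jar, mug and bowl stand upright (within 0.1 rad), on the table, at rest, each within 25 mm of where it started, and every bystander is within 15 mm of where it started (distance of each of jar, mug, bowl from where it was at the start of the episode below 0.025 m and angle between each of jar, mug, bowl's own z axis and vertical below 0.1 rad and height (world z) of each of jar, mug, bowl below 0.008 m and linear speed of each of jar, mug, bowl below 0.02 m/s and distance of each of dish, tile_stack, kiln_ring, tumbler, glaze_bottle, sample_pot from where it was at the start of the episode below 0.015 m).
It fails at once if the jar, mug or bowl is struck or squeezed hard (over 20 N) (contact force between any of the arm, the fingers and jar above 20 N or contact force between any of the arm, the fingers and mug above 20 N or contact force between any of the arm, the fingers and bowl above 20 N).
It fails at once if the jar, mug or bowl is lifted (12 mm) (height (world z) of any of jar, mug, bowl above 0.012 m).
It fails at once if the jar, mug or bowl is tipped (0.3 rad) (angle between any of jar, mug, bowl's own z axis and vertical above 0.3 rad).
It fails at once if the jar, mug or bowl is shoved out of its place (25 mm) (distance of any of jar, mug, bowl from where it was at the start of the episode above 0.025 m).
It fails at once if a bystander is disturbed (moved 15 mm) (distance of any of dish, tile_stack, kiln_ring, tumbler, glaze_bottle, sample_pot from where it was at the start of the episode above 0.015 m).
It also fails if it takes over 64 s, if anything falls off the work surface, if the arm or the gripper's body presses on something with over 40 N, if the wrist force passes 120 N, or if a joint passes its speed limit or range.

## Working session

There is one attempt and no reset: what is moved stays moved. The work goes in short steps, Python scripts to look and compute and a tool call to move; the robot and the scene stay as the last step left them, time stands still between calls to the robot, and variables do not carry over. Pictures are saved under pics/ and viewed, at most 10 in all, crops included, and the job is handed in when it is done.

Besides the shell and the picture viewer there is one more tool, called after "Call:" in YAML: its name, and indented under it one key for each argument. carry_out: Moves the arm, as the interface text tells. Its arguments: {"type":"object","properties":{"steps":{"type":"array","items":{"type":"number"}},"force":{"type":"number"}},"required":["steps"]}

```bash
mkdir -p pics; cat > h.py <<'E'
import numpy as np, cv2
from scipy.spatial.transform import Rotation as R
from station import ctrl, viewer, sign_off, regions_of, mark_of
def cam(n):
    return viewer.read_camera(n)
def Rm(o):
    o=np.array(o,float)
    return o if o.shape==(3,3) else R.from_rotvec(o).as_matrix() if o.size==3 else R.from_quat(o).as_matrix()
def px2w(c,uv,z):
    f=200/np.tan(np.radians(c['fov_y'])/2)
    d=Rm(c['orientation'])@np.array([(uv[0]-c['cx'])/f,-(uv[1]-c['cy'])/f,-1])
    p=np.array(c['xyz']); return p+d*(z-p[2])/d[2]
def w2px(c,w):
    f=200/np.tan(np.radians(c['fov_y'])/2)
    q=Rm(c['orientation']).T@(np.array(w)-c['xyz']); return np.array([c['cx']-f*q[0]/q[2],c['cy']+f*q[1]/q[2]])
E
python3 - <<'E'
from h import *
for n in ("top","scene"):
    c=cam(n); print(n,{k:v for k,v in c.items() if k!='pixels'})
    cv2.imwrite(f'pics/{n}.png',c['pixels'])
    for t in "jar mug mug_handle bowl dish tile_stack kiln_ring tumbler glaze_bottle sample_pot".split():
        print(t,[(round(m['conf'],2),np.round(m['centre']).tolist(),np.round(px2w(c,m['centre'],.05 if t=='mug_handle' else 0)[:2],3).tolist()) for m in mark_of(n,t) if m['conf']>.2])
print(ctrl.state())
E
```

```text
top {'fov_y': 53.45834641921838, 'cx': 317.68710816647683, 'cy': 195.91183249420354, 'xyz': array([0.43515122, 0.00465225, 1.23260293]), 'orientation': array([ 0.04949864, -0.04979949, -1.56257347])}
jar [(0.86, [207.0, 280.0], [0.254, 0.341]), (0.85, [270.0, 243.0], [0.367, 0.151]), (0.58, [220.0, 186.0], [0.541, 0.309])]
mug [(0.6, [408.0, 208.0], [0.479, -0.275])]
mug_handle [(0.42, [406.0, 236.0], [0.393, -0.259])]
bowl [(0.75, [316.0, 173.0], [0.585, 0.011])]
dish [(0.71, [376.0, 138.0], [0.697, -0.179])]
tile_stack []
kiln_ring [(0.7, [261.0, 143.0], [0.679, 0.183])]
tumbler [(0.66, [428.0, 141.0], [0.69, -0.341]), (0.65, [265.0, 142.0], [0.681, 0.172])]
glaze_bottle [(0.71, [206.0, 132.0], [0.713, 0.357])]
sample_pot [(0.69, [322.0, 116.0], [0.765, -0.005])]
scene {'fov_y': 43.494093317127934, 'cx': 319.7782551007989, 'cy': 212.2102045621171, 'xyz': array([ 1.42853508, -0.13595552,  1.0085843 ]), 'orientation': array([0.63936162, 0.54828791, 1.30439838])}
jar [(0.86, [404.0, 154.0], [0.245, 0.345]), (0.83, [426.0, 223.0], [0.545, 0.314]), (0.77, [351.0, 185.0], [0.353, 0.148])
[... 486 characters left out ...]
])]
{'t': 1.1, 'joints': array([-1.20536714e+00,  2.76366592e-01, -2.63864339e-02,  1.26798341e+00,
       -8.25881421e-06,  1.46739926e+00]), 'qd': array([-7.72530134e-05,  4.66946487e-04,  6.43338715e-04,  4.87642131e-04,
        8.45166545e-04,  5.19285805e-04]), 'tau': array([ 2.27496284e-04, -4.45499718e+01,  2.95570260e+01,  8.54460268e-04,
       -1.39634758e-04, -1.08835597e-06]), 'position': array([ 0.28239378, -0.55757537,  0.25634047]), 'orientation': array([ 3.05561388e+00,  7.29690590e-01, -5.71159161e-07]), 'ft_force': array([ 0.9989278 , -0.06160525,  0.78674254]), 'torque': array([-0.00614467, -0.01977015, -0.02882737]), 'gripper_force': 0.0, 'grip_width': 1.0004325686799453}
```

View pics/top.png

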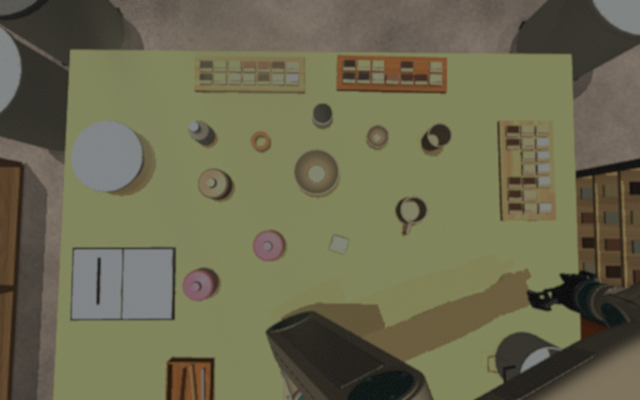

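View pics/scene.png

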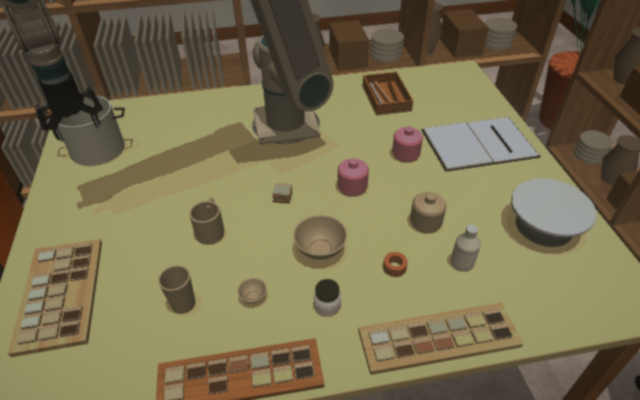

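Jar candidates in the top view are pink (200,284), pink (268,245) and tan stoneware (214,184). The tan one, at about (428,212) in scene, fits because pink is excluded. I'll confirm it in a crop and refine the positions by fitting silhouettes.

```bash
cat > fit.py <<'E'
from h import *
from scipy.optimize import minimize
prof={'jar':[(.040,0),(.045,.01),(.045,.07),(.013,.083),(.013,.1)],'mug':[(.04,0),(.04,.09)],'bowl':[(.035,0),(.07,.06)],
'dish':[(.022,0),(.036,.03)],'tumbler':[(.03,0),(.036,.105)],'kiln_ring':[(.03,0),(.03,.03)],'glaze_bottle':[(.03,0),(.03,.09),(.012,.13)],'sample_pot':[(.032,0),(.032,.07)],'tile_stack':[(.03,0),(.03,.036)]}
a=np.linspace(0,2*np.pi,40)
C={n:cam(n) for n in('top','scene')}
g0={'jar':(.541,.311),'mug':(.479,-.277),'bowl':(.579,.013),'dish':(.696,-.175),'tumbler':(.692,-.339),'kiln_ring':(.676,.181),'glaze_bottle':(.706,.356),'sample_pot':(.76,-.005),'tile_stack':(.36,-.06)}
def sil(c,t,xy):
    P=np.array([(xy[0]+r*np.cos(b),xy[1]+r*np.sin(b),z) for r,z in prof[t] for b in a])
    uv=np.array([w2px(c,p) for p in P]).astype(np.float32)
    m=np.zeros((1600,2560),np.uint8); cv2.fillConvexPoly(m,cv2.convexHull((uv*4+1.5).round().astype(int)),1)
    return cv2.resize(m.astype(np.float32),(640,400),interpolation=cv2.INTER_AREA)
for t in prof:
    est=[]
    for n,c in C.items():
        rs=[]
        for r in regions_of(n,t):
            v,u=np.nonzero(r['region']); 
            e=w2px(c,[*g0[t],.04]); d=np.hypot(u.mean()-e[0],v.mean()-e[1]) if len(u) else 99
            if d<18: rs.append((r['conf'],r))
        if not rs: continue
        r=max(rs,key=lambda q:q[0])[1]; M=r['region'].astype(np.float32)
        if t=='mug': M=cv2.morphologyEx(M,cv2.MORPH_OPEN,np.ones((9,9)))
        f=lambda xy:np.abs(sil(c,t,xy)-M).sum()
        s=minimize(f,g0[t],method='Nelder-Mead',options=dict(initial_simplex=np.array(g0[t])+[[0,0],[.012,0],[0,.012]],xatol=3e-4))
        est.append((n,round(r['conf'],2),np.round(s.x,4).tolist(),round(s.fun/M.sum(),2)))
    print(t,est)
E
python3 - <<'E'
from fit import *
def crop(n,u,v,w=50):
    p=C[n]['pixels'][v-w:v+w,u-w:u+w]; return cv2.resize(p,(380,380),interpolation=cv2.INTER_CUBIC)
cv2.imwrite('pics/crop.png',np.hstack([crop('top',214,184,40),crop('scene',415,185,60)]))
for n in C: print([(r['conf'],r['box']) for r in regions_of(n,'mug_handle')])
E
```

```text
jar [('top', 0.7, [0.5457, 0.3156], np.float64(0.06)), ('scene', 0.55, [0.5391, 0.3144], np.float64(0.06))]
mug [('top', 0.81, [0.4706, -0.2729], np.float64(0.07)), ('scene', 0.56, [0.4682, -0.2737], np.float64(0.06))]
bowl [('top', 0.67, [0.5834, 0.0106], np.float64(0.03)), ('scene', 0.65, [0.5834, 0.0088], np.float64(0.05))]
dish [('top', 0.68, [0.6991, -0.1763], np.float64(0.08)), ('scene', 0.97, [0.6979, -0.1783], np.float64(0.05))]
tumbler [('top', 0.84, [0.6878, -0.3439], np.float64(0.1)), ('scene', 0.97, [0.685, -0.3457], np.float64(0.06))]
kiln_ring [('top', 0.52, [0.6828, 0.1841], np.float64(0.48)), ('scene', 0.84, [0.679, 0.1827], np.float64(0.08))]
glaze_bottle [('top', 0.93, [0.7005, 0.3569], np.float64(0.16)), ('scene', 0.6, [0.6962, 0.356], np.float64(0.12))]
sample_pot [('top', 0.73, [0.7577, -0.0062], np.float64(0.13)), ('scene', 0.96, [0.7585, -0.0067], np.float64(0.17))]
tile_stack [('top', 0.68, [0.3678, -0.0594], np.float64(0.3)), ('scene', 0.93, [0.3626, -0.061], np.float64(0.18))]
[(0.38, [409.4, 230.6, 6.1, 13.5])]
[]
```

View pics/crop.png

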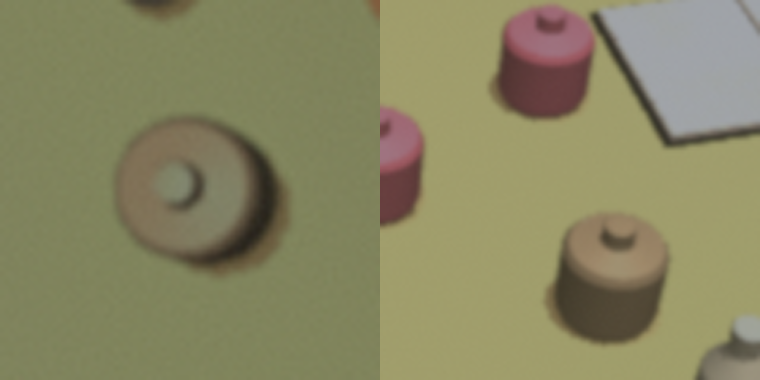

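The crop shows the tan stoneware jar with its knob (left in top view, lower right in scene); the pink ones are the look-alikes. Jar ≈ (0.542, 0.315), mug ≈ (0.4695, -0.273) with its handle face ≈ (0.396, -0.257), and bowl ≈ (0.583, 0.010). Next I move high to beside the jar at -y with the fingers shut, turning the tool so that x is world +y and y is world +x.

Call:
carry_out:
  steps: [0,0,-1.1019,0.579,-0.573,0,0,0,0,-1.1019,0.579,-0.573,0,0,0,0,-1.1019,0.579,-0.573,0,0,0,0,-1.1019,0.579,-0.573,0,0,0,0,-1.1019,0.579,-0.573,0,0,0,0,-1.1019,0.579,-0.573,0,0,0,0,-1.1019,0.579,-0.573,0,0,0,0,-1.1019,0.579,-0.573,0,0,0,0,-1.1019,0.579,-0.573,0,0,0,0,-1.1019,0.579,-0.573,0,0,0,0,-1.1019,0.579,-0.573,0,0,0,0,-1.1019,0.579,-0.573,0,0]
  force: 20

```text
t: 3.7
position: [0.5201, 0.1561, 0.2567]
orientation: [2.221, 2.221, 0.001]
ft_force: [1.6, -0.2, -0.2]
grip_width: 0.002
gripper_force: 0.0
```

Call:
carry_out:
  steps: [0,0,0,0,0,0,0,0,0,0,0,0,0,0]

```text
t: 3.95
position: [0.5192, 0.1538, 0.2561]
orientation: [-2.221, -2.222, 0.002]
ft_force: [0.0, 0.3, -0.3]
grip_width: -0.001
gripper_force: 0.0
```

```bash
python3 - <<'E'
from h import *
c=cam('wrist'); cv2.imwrite('pics/w1.png',c['pixels']); print(c['T_tool_cam'],c['fov_y']); s=ctrl.state(); print(s['position'],s['joints'])
E
```

```text
[[ 5.65630751e-05  9.44339229e-01  3.28973277e-01  8.57060278e-02]
 [ 9.99999386e-01 -4.17612926e-04  1.02684702e-03  1.33884228e-03]
 [ 1.10707541e-03  3.28973017e-01 -9.44338673e-01 -1.18362887e-01]
 [ 0.00000000e+00  0.00000000e+00  0.00000000e+00  1.00000000e+00]] 65.70646984690485
[0.51912552 0.15316347 0.25617508] [ 1.67658524e-01  1.29043030e-01 -2.08649862e-01  1.23392442e+00
 -4.23703960e-04  1.73913553e+00]
```

View pics/w1.png

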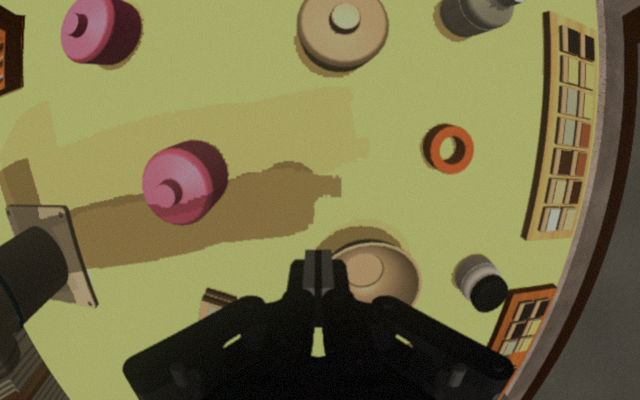

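The wrist view shows the jar straight ahead at (343,30), with the bowl below the fingers at (370,270) and the ring off to the right at (450,148), which agrees with the fits. Now I descend beside the jar.

Call:
carry_out:
  steps: [0,0,0,0.05,0.022,0.05,0,0,0,0,0.05,0.022,0.1,0,0,0,0,0.05,0.022,0.14,0,0,0,0,0.05,0.022,0.18,0,0,0,0,0.05,0.022,0.18,0,0,0,0,0.05,0.022,0.18,0,0,0,0,0.05,0.022,0.18,0]

```text
t: 4.88
position: [0.5436, 0.2039, 0.0788]
orientation: [2.221, 2.219, 0.006]
ft_force: [0.1, 1.1, 0.6]
grip_width: 0.006
gripper_force: 0.0
```

Call:
carry_out:
  steps: [0,0,0,0.01,0,0,0,0,0,0,0.018,0,0,0,0,0,0,0.026,0,0,0,0,0,0,0.032,0,0,0,0,0,0,0.036,0,0,0,0,0,0,0.04,0,0,0,0,0,0,0.04,0,0,0]

```text
t: 5.75
position: [0.5416, 0.2441, 0.0762]
orientation: [2.221, 2.222, -0.0]
ft_force: [-0.1, -0.2, -1.3]
grip_width: 0.0
gripper_force: 0.0
```

Call:
carry_out:
  steps: [0,0,0,0.003,0,0,0,0,0,0,0.006,0,0,0,0,0,0,0.009,0,0,0,0,0,0,0.011,0,0,0,0,0,0,0.012,0,0,0,0,0,0,0.012,0,0,0]

```text
t: 6.5
position: [0.5416, 0.256, 0.0763]
orientation: [2.221, 2.221, -0.0]
ft_force: [-0.1, 0.2, -0.1]
grip_width: 0.003
gripper_force: 0.0
```

Call:
carry_out:
  steps: [0,0,0,0.001,0,0,0,0,0,0,0.002,0,0,0,0,0,0,0.003,0,0,0,0,0,0,0.003,0,0,0]

```text
t: 7.0
position: [0.5416, 0.2581, 0.0763]
orientation: [2.221, 2.22, -0.002]
ft_force: [0.7, -4.2, 0.2]
grip_width: 0.0
gripper_force: 1.9
```

Contact with the jar: -4.2 N along the push. I back off and rise.

Call:
carry_out:
  steps: [0,0,0,-0.02,0,0,0,0,0,0,-0.05,0,0,0,0,0,0,-0.055,0,-0.04,0,0,0,0,-0.055,0,-0.09,0,0,0,0,-0.055,0,-0.14,0,0,0,0,-0.055,0,-0.18,0,0,0,0,-0.055,0,-0.18,0,0,0,0,-0.055,0,-0.18,0]

```text
t: 8.0
position: [0.5412, 0.2033, 0.2558]
orientation: [-2.222, -2.22, 0.0]
ft_force: [-0.1, -0.1, 0.0]
grip_width: 0.003
gripper_force: 0.0
```

```bash
python3 - <<'E'
from h import *
s=ctrl.state(); print(s['t'],s['position'],s['ft_force'])
for n in('top','scene'):
    c=cam(n)
    print(n,[(round(m['conf'],2),np.round(px2w(c,m['centre'],.05),3)) for m in mark_of(n,'mug_handle')])
    if n=='top': print([(round(r['conf'],2),r['box']) for r in regions_of(n,'jar')])
    e=w2px(c,[.45,-.265,.05]).astype(int); k=30
    cv2.imwrite(f'pics/m_{n}.png',cv2.resize(c['pixels'][e[1]-k:e[1]+k,e[0]-k:e[0]+k],(400,400),interpolation=cv2.INTER_CUBIC)); print(e)
cv2.imwrite('pics/m.png',np.hstack([cv2.imread('pics/m_top.png'),cv2.imread('pics/m_scene.png')]))
E
```

```text
8.0 [0.5411668  0.2033432  0.25579042] [-0.09572915 -0.12965832  0.01835818]
top [(0.66, array([ 0.682, -0.324,  0.05 ])), (0.62, array([ 0.395, -0.263,  0.05 ]))]
[(0.84, [268.6, 243.3, 34.0, 36.4]), (0.31, [324.1, 116.9, 25.4, 26.6])]
[408 216]
scene [(0.47, array([ 0.388, -0.251,  0.05 ]))]
[209 215]
```

View pics/m.png

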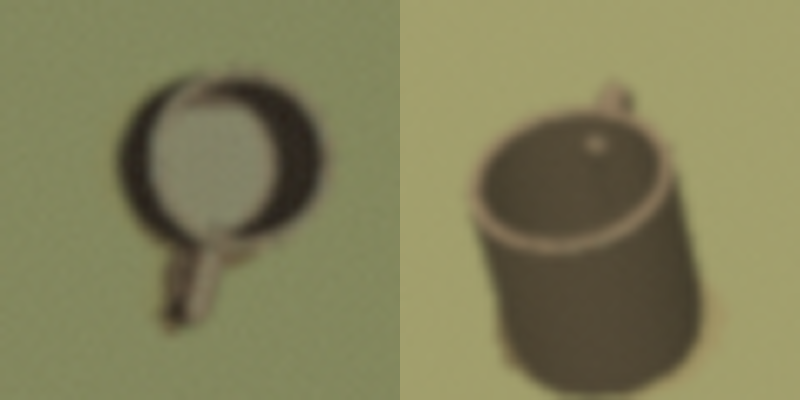

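The crops show the mug rim at top px (411,210) with its handle running down to (407,234), so it points about 170° from +x. The scene crop shows the handle behind the mug. I move above a point outside the handle, turning so the tool's -x side faces the mug.

Call:
carry_out:
  steps: [0,0,-1.36,-0.449,-0.205,0,0,0,0,-1.36,-0.449,-0.205,0,0,0,0,-1.36,-0.449,-0.205,0,0,0,0,-1.36,-0.449,-0.205,0,0,0,0,-1.36,-0.449,-0.205,0,0,0,0,-1.36,-0.449,-0.205,0,0,0,0,-1.36,-0.449,-0.205,0,0,0,0,-1.36,-0.449,-0.205,0,0,0,0,-1.36,-0.449,-0.205,0,0,0,0,-1.36,-0.449,-0.205,0,0,0,0,-1.36,-0.449,-0.205,0,0,0,0,-1.36,-0.449,-0.205,0,0]

```text
t: 9.75
position: [0.3369, -0.2438, 0.256]
orientation: [-0.328, -3.124, -0.001]
ft_force: [-1.1, 0.2, -0.3]
grip_width: -0.001
gripper_force: 0.0
```

```bash
python3 - <<'E'
from h import *
s=ctrl.state(); print(s['t'],s['position'],s['joints'],Rm(s['orientation']).round(3))
E
```

```text
9.75 [ 0.33689314 -0.24381593  0.25595831] [-7.82426414e-01 -1.01197213e-01 -4.43110266e-01  1.22978664e+00
  3.56746055e-04 -5.73487826e-01] [[-0.978  0.207 -0.   ]
 [ 0.207  0.978  0.001]
 [ 0.001  0.001 -1.   ]]
```

Call:
carry_out:
  steps: [0,0,0,0,0,0.05,0,0,0,0,0,0,0.1,0,0,0,0,0,0,0.15,0,0,0,0,0,0,0.175,0,0,0,0,0,0,0.186,0,0,0,0,0,0,0.186,0,0,0,0,-0.01,0,0.186,0,0,0,0,-0.018,0,0.186,0,0,0,0,-0.026,0,0.186,0,0,0,0,-0.032,0,0.186,0,0,0,0,-0.036,0,0.186,0,0,0,0,-0.036,0,0.186,0]

```text
t: 11.25
position: [0.3719, -0.2527, 0.0703]
orientation: [-0.33, -3.124, -0.0]
ft_force: [-0.4, 1.0, -0.1]
grip_width: 0.002
gripper_force: 0.0
```

Call:
carry_out:
  steps: [0,0,0,-0.002,0,0,0,0,0,0,-0.004,0,0,0,0,0,0,-0.006,0,0,0,0,0,0,-0.007,0,0,0,0,0,0,-0.007,0,0,0]

```text
t: 11.88
position: [0.3787, -0.2541, 0.0703]
orientation: [0.331, 3.124, -0.0]
ft_force: [-0.1, -0.3, 1.5]
grip_width: 0.002
gripper_force: 0.0
```

Call:
carry_out:
  steps: [0,0,0,-0.001,0,0,0,0,0,0,-0.002,0,0,0,0,0,0,-0.003,0,0,0,0,0,0,-0.003,0,0,0]

```text
t: 12.38
position: [0.3816, -0.2547, 0.0703]
orientation: [0.331, 3.124, -0.0]
ft_force: [0.2, -0.4, -0.1]
grip_width: 0.0
gripper_force: 0.0
```

Not there yet; continuing in small steps.

Call:
carry_out:
  steps: [0,0,0,-0.001,0,0,0,0,0,0,-0.002,0,0,0,0,0,0,-0.003,0,0,0,0,0,0,-0.003,0,0,0]

```text
t: 12.88
position: [0.3846, -0.2554, 0.0703]
orientation: [0.331, 3.124, -0.0]
ft_force: [0.5, 0.3, 0.5]
grip_width: -0.002
gripper_force: 0.0
```

Call:
carry_out:
  steps: [0,0,0,-0.001,0,0,0,0,0,0,-0.002,0,0,0,0,0,0,-0.002,0,0,0]

```text
t: 13.25
position: [0.3862, -0.2557, 0.0702]
orientation: [-0.331, -3.124, -0.0]
ft_force: [-0.8, -0.3, 0.5]
grip_width: 0.001
gripper_force: 0.3
```

Call:
carry_out:
  steps: [0,0,0,-0.001,0,0,0,0,0,0,-0.002,0,0,0,0,0,0,-0.002,0,0,0]

```text
t: 13.62
position: [0.3866, -0.2557, 0.0701]
orientation: [-0.331, -3.12, -0.0]
ft_force: [-6.2, 1.1, 4.8]
grip_width: -0.001
gripper_force: 3.0
```

Contact with the handle: about 6 N. I back off and rise.

Call:
carry_out:
  steps: [0,0,0,0.005,0,0,0,0,0,0,0.03,0,0,0,0,0,0,0.05,0,0,0,0,0,0,0.05,0,-0.05,0,0,0,0,0.05,0,-0.1,0,0,0,0,0.05,0,-0.15,0,0,0,0,0.05,0,-0.18,0,0,0,0,0.05,0,-0.18,0,0,0,0,0.05,0,-0.18,0]

```text
t: 14.75
position: [0.3389, -0.2453, 0.2495]
orientation: [-0.331, -3.124, -0.001]
ft_force: [0.2, -0.8, 0.2]
grip_width: -0.002
gripper_force: 0.0
```

```bash
python3 - <<'E'
from fit import *
s=ctrl.state(); M=Rm(s['orientation']); print(s['t'],s['position'],s['ft_force'])
print('shift',M.T@(np.array([.451,.038,s['position'][2]])-s['position']))
c=C['scene']; k=[(round(m['conf'],2),np.round(px2w(c,m['centre'],0),3)) for t in('mug','jar','bowl') for m in mark_of('scene',t)[:3]]; print(k)
E
```

```text
jar [('top', 0.92, [0.5463, 0.314], np.float64(0.04)), ('scene', 0.74, [0.5396, 0.3142], np.float64(0.06))]
mug [('top', 0.67, [0.4704, -0.2735], np.float64(0.11)), ('scene', 0.87, [0.4652, -0.2749], np.float64(0.09))]
bowl [('top', 0.75, [0.584, 0.0109], np.float64(0.03)), ('scene', 0.64, [0.5836, 0.0093], np.float64(0.05))]
dish [('top', 0.95, [0.6984, -0.1769], np.float64(0.05)), ('scene', 0.55, [0.6974, -0.1784], np.float64(0.06))]
tumbler [('top', 0.73, [0.6882, -0.3432], np.float64(0.06)), ('scene', 0.65, [0.685, -0.3456], np.float64(0.06))]
kiln_ring [('top', 0.53, [0.6816, 0.1826], np.float64(0.43)), ('scene', 0.6, [0.6776, 0.1838], np.float64(0.15))]
glaze_bottle [('top', 0.95, [0.6982, 0.3546], np.float64(0.16)), ('scene', 0.65, [0.6953, 0.3577], np.float64(0.09))]
sample_pot [('top', 0.95, [0.7553, -0.0061], np.float64(0.15)), ('scene', 0.84, [0.7576, -0.0076], np.float64(0.12))]
tile_stack [('top', 0.63, [0.3681, -0.0579], np.float64(0.36)), ('scene', 0.72, [0.362, -0.0615], np.float64(0.27))]
15.75 [ 0.33948726 -0.2456946   0.25035697] [ 0.03802153 -0.62436585 -0.71652308]
shift [-4.96516760e-02  3.00753101e-01 -1.26083389e-05]
[(0.74, array([ 0.469, -0.277,  0.   ])), (0.97, array([0.226, 0.356, 0.   ])), (0.76, array([0.538, 0.318, 0.   ])), (0.72, array([0.349, 0.141, 0.   ])), (0.66, array([0.57 , 0.014, 0.   ]))]
```

Everything is still in place. Next, the bowl.

Call:
carry_out:
  steps: [0,0,0,-0.05,0.3,0,0,0,0,0,-0.05,0.3,0,0,0,0,0,-0.05,0.3,0,0,0,0,0,-0.05,0.3,0,0,0,0,0,-0.05,0.3,0,0,0,0,0,-0.05,0.3,0,0,0,0,0,-0.05,0.3,0,0,0,0,0,-0.05,0.3,0,0]

```text
t: 16.9
position: [0.4508, 0.0361, 0.2502]
orientation: [-0.334, -3.123, 0.0]
ft_force: [-0.0, -0.0, 0.4]
grip_width: 0.001
gripper_force: 0.0
```

Call:
carry_out:
  steps: [0,0,0,0,0,0.05,0,0,0,0,0,0,0.1,0,0,0,0,0,0,0.15,0,0,0,0,0,0,0.175,0,0,0,0,0,0,0.19,0,0,0,0,0,0,0.19,0,0,0,0,-0.01,0,0.19,0,0,0,0,-0.018,0,0.19,0,0,0,0,-0.026,0,0.19,0,0,0,0,-0.032,0,0.19,0,0,0,0,-0.036,0,0.19,0,0,0,0,-0.036,0,0.19,0]

```text
t: 18.4
position: [0.4866, 0.0296, 0.0603]
orientation: [-0.331, -3.124, 0.0]
ft_force: [-0.1, -1.3, -0.1]
grip_width: -0.001
gripper_force: 0.0
```

Call:
carry_out:
  steps: [0,0,0,-0.002,0,0,0,0,0,0,-0.004,0,0,0,0,0,0,-0.006,0,0,0,0,0,0,-0.008,0,0,0,0,0,0,-0.01,0,0,0,0,0,0,-0.01,0,0,0]

```text
t: 19.15
position: [0.4964, 0.0275, 0.0604]
orientation: [0.331, 3.124, 0.0]
ft_force: [0.1, 0.7, 0.2]
grip_width: 0.003
gripper_force: 0.0
```

Call:
carry_out:
  steps: [0,0,0,-0.001,0,0,0,0,0,0,-0.002,0,0,0,0,0,0,-0.003,0,0,0,0,0,0,-0.003,0,0,0]

```text
t: 19.65
position: [0.4992, 0.0269, 0.0603]
orientation: [0.331, 3.124, -0.0]
ft_force: [0.3, -0.4, -0.6]
grip_width: -0.002
gripper_force: 0.0
```

Call:
carry_out:
  steps: [0,0,0,-0.001,0,0,0,0,0,0,-0.002,0,0,0,0,0,0,-0.002,0,0,0]

```text
t: 20.02
position: [0.5012, 0.0265, 0.0604]
orientation: [0.331, 3.124, 0.0]
ft_force: [-0.4, 0.4, 0.2]
grip_width: 0.002
gripper_force: 0.0
```

Call:
carry_out:
  steps: [0,0,0,-0.001,0,0,0,0,0,0,-0.002,0,0,0,0,0,0,-0.002,0,0,0]

```text
t: 20.4
position: [0.5024, 0.0263, 0.0601]
orientation: [-0.33, -3.123, -0.001]
ft_force: [-2.1, 0.9, 1.8]
grip_width: 0.004
gripper_force: 1.3
```

Call:
carry_out:
  steps: [0,0,0,-0.001,0,0,0,0,0,0,-0.001,0,0,0]

```text
t: 20.65
position: [0.5026, 0.0262, 0.06]
orientation: [-0.33, -3.121, -0.001]
ft_force: [-5.4, 2.7, 2.8]
grip_width: 0.001
gripper_force: 3.0
```

Firm contact with the bowl. I back off and rise clear.

Call:
carry_out:
  steps: [0,0,0,0.005,0,0,0,0,0,0,0.03,0,0,0,0,0,0,0.05,0,0,0,0,0,0,0.05,0,-0.05,0,0,0,0,0.05,0,-0.1,0,0,0,0,0.05,0,-0.15,0,0,0,0,0.05,0,-0.19,0,0,0,0,0.05,0,-0.19,0,0,0,0,0.05,0,-0.19,0]

```text
t: 21.78
position: [0.4553, 0.0362, 0.25]
orientation: [0.331, 3.123, -0.0]
ft_force: [0.3, -0.1, 0.2]
grip_width: 0.002
gripper_force: 0.0
```

```bash
python3 - <<'E'
from fit import *
s=ctrl.state(); print(s['t'],s['position'],s['ft_force'])
cv2.imwrite('pics/end.png',C['scene']['pixels'])
print(sign_off())
E
```

```text
jar [('top', 0.86, [0.5455, 0.3131], np.float64(0.1)), ('scene', 0.74, [0.5414, 0.3136], np.float64(0.04))]
mug [('top', 0.77, [0.4731, -0.2732], np.float64(0.09)), ('scene', 0.63, [0.4701, -0.2738], np.float64(0.06))]
bowl [('top', 0.66, [0.5854, 0.0106], np.float64(0.29)), ('scene', 0.87, [0.5842, 0.0096], np.float64(0.05))]
dish [('top', 0.71, [0.6997, -0.1761], np.float64(0.04)), ('scene', 0.78, [0.698, -0.1783], np.float64(0.09))]
tumbler [('top', 0.72, [0.6877, -0.343], np.float64(0.04)), ('scene', 0.68, [0.6843, -0.3455], np.float64(0.07))]
kiln_ring [('top', 0.7, [0.6812, 0.1847], np.float64(0.5)), ('scene', 0.73, [0.6798, 0.1825], np.float64(0.1))]
glaze_bottle [('top', 0.66, [0.6989, 0.3571], np.float64(0.08)), ('scene', 0.87, [0.6963, 0.3561], np.float64(0.14))]
sample_pot [('top', 0.71, [0.7577, -0.006], np.float64(0.13)), ('scene', 0.93, [0.7605, -0.0076], np.float64(0.13))]
tile_stack [('top', 0.85, [0.371, -0.0587], np.float64(0.21)), ('scene', 0.87, [0.3633, -0.0606], np.float64(0.19))]
22.775 [0.45512774 0.03635957 0.25036367] [0.3695981  0.35310544 0.70833825]
the job is handed in; nothing more can be done
None
```

I tapped the jar wall, the mug handle and the bowl's outer side in that order (about 4, 6 and 6 N at the wrist), nothing moved more than a few millimetres by camera, the arm finished clear above the table, and the job is handed in, though no verdict came back.

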